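# Hook a tube tray down on the laboratory shaker

## Robot

A 7-joint arm with a two-finger parallel gripper is mounted at the origin on the work surface. World frame = base frame: x ahead of the robot, y to its left, z up, the work surface at z = 0. Lengths are in m, angles in rad, forces in N, time in s.
With the tool pointing down it reaches from about 0.35 to 0.9 m from the base axis. Payload 8.1 kg.
Tool frame: the origin (TCP) lies at the centre of the arm's flange, where the gripper is bolted on; the fingertips stand 173 mm ahead of it and the grasp point (between the pads) lies 155 mm ahead of it; z points along the fingers, y is the direction in which the jaws open and shut (so a half turn about z gives the same grasp; the last joint's range is limited). The gripper opens to 85 mm and grips with 20 to 120 N. Pads are 22 mm wide; open, the fingers measure 114 mm over their backs; the gripper's body (76 mm by 85 mm) begins 54 mm behind the grasp point. The pads swing forward as they close: fully open they stand 13 mm farther back than shut.
Start: joints at [1.007, 0.434, 0.025, 1.573, -0.012, 1.134, -0.075], TCP at [0.278, -0.56, 0.405] pointing down, gripper open.
Joint ranges: [-2.62, 2.62], [-0.44, 2.09], [-1.27, 1.32], [0.08, 2.57], [-1.32, 4.46], [0.12, 2], [-2.74, 2.74]. Speed limits (rad/s): [2.22, 2.22, 3.01, 3.01, 3.14, 3.14, 3.14].

## Interface

Orientations are given as a unit quaternion [x, y, z, w].
In Python, from bench import telemetry, optics, sign_off, nets gives the robot as it stands. The module is installed in compiled form; this text tells all that it offers.
- The arm moves only by the tool jog_arm, never from a script. Its argument "moves" is text: rows parted by semicolons, each of 7 numbers parted by spaces: the turn, a rotation vector about the tool's x, y, z in degrees, then the shift along the tool's x, y, z in mm, then the finger opening in mm, from 0 to 85.4. In form: wx wy wz dx dy dz jaw; .... A call has 1 to 8 rows; each row is the pose to reach, as a shift and turn from the pose commanded when the call began, along the tool's axes at that moment; what a row does not reach only later rows make up. A row lasts 1/8 s, in which the tool goes at most 62.5 mm and 10.7 degrees, less where a joint would pass 70% of its speed; a pose out of reach is approached as far as the arm can. A call with a gripper value outside its range is refused whole. The fingers move at their own pace and stop on an object; "force" is the grip in N (left out, the last holds). Time passes only in rows, so rows that repeat a pose let the fingers close. It gives the time, the measured TCP pose, the force and the opening at its end, in the units of the state.
- telemetry.sense(): the state, without advancing time (a new reading comes with each control period).
- optics.snapshot(name): name is "side" or "top"; returns the picture (384x512x3 uint8, blue, green, red); there is no depth.
- optics.camera_params(name): a dict with "K" (3x3 intrinsics, pixels), "distortion" ([k1, k2, p1, p2, k3] as OpenCV has them; the pictures are not rectified), "rvec" (rotation vector, rad) and "tvec" (3), from world to camera coordinates, as OpenCV has them. Camera axes: x right, y down, z forward; pixel columns grow to the right and rows downward; lengths in m; the calibration is good to about 2 mm. A picture is of the moment at which its call begins. camera_params takes no time and is no camera call.
- sign_off(): hands the job in, once; it reports no verdict.
Trained networks look in the newest picture that a camera, given by its name, has taken for a name from the list of things; names that differ only in an ending like _2 or _b are one class to them, and where a whole thing is asked for, a point or a joint stands for the part that bears it (a point fixed in the world has none). Each returns a list of dicts, best first, with "conf" (0 to 1); they miss things now and then, are a little off and sometimes report something else, mostly with a low value. They report only what shows in the picture. A call takes as long as a camera call.
- nets.recognise(name, camera): "location" ([row, column] in pixels, amid what is visible of it).
- nets.trace(name, camera): "pixels" (384x512 bool, what is visible of it) and "location" ([row, column] in pixels, amid what is visible of it).
The state is a dict: "clock": time; "joints": joint angles; "qvel": joint speeds; "joint_torque": joint torques, N m; "eef_pos": TCP position; "eef_rot": TCP orientation; "wrist_force": force on the tool from outside, world axes, zero at the start; "ft_torque": the same for the moment, N m; "finger_gap": finger opening in m.
Only numpy, scipy, OpenCV 4.12 (cv2) and the standard library are available. Lean on these libraries where they do the work, as an engineer would, in place of code of your own. Each camera call takes 0.05 s, during which the arm holds its last target. There are 200 camera calls.

## Task

Secure the tube tray on the shaker with its sprung latch: push the red thumb plate in gently, without ramming it against its stop, so that the hook runs out past the brass post on the tray, slide the latch across so that the post comes into the mouth of the hook, then let the plate spring back so that the hook catches the post and holds the tray flush against the shaker's front lip. Do not tip the tray or shove it off to one side of the deck, and leave the other things on the bench where they are.

Things in the scene. Friction and masses are not known exactly. Their poses are not given: they have to be found in the camera images.
- shaker: White shaker, dark deck 300 x 270 mm, 75 mm above the bench; fixed, but placed and turned differently each time. Origin under its centre on the bench; x points away from the latch side (roughly away from the robot), y to its left, z up. An aluminium lip 10 mm high crosses the front of the deck, inner face at x = -75 mm. Deck's front edge at x = -150 mm; ahead of it only the thumb plate.
- carriage: Blue block of the latch, 40 x 34 mm, 46 mm above the deck, carries the plunger and slides along the shaker's y on a rail (friction about 1.5 N, stays where left). Axes as the shaker's. Origin at deck height under its centre, at shaker x = -115 mm; travel y = -80 to +20 mm in the shaker's frame. It starts on the -y side, the hook clear of the post.
- plunger (a joint): How far the plunger is pushed in along the shaker's +x, in m: 0 relaxed, 0.038 fully in, at a hard stop. The spring pushes back with 5.4 N at 0, 7 N at 6 mm, 17 N fully in, plus damping of 0.5 N per 10 mm/s. Hook and thumb plate are one piece: the hook runs out as far as the plate is pushed in. Plastic: over 30 N breaks it.
- thumb (a point): Centre of the red thumb plate's pushing face, which looks along the shaker's -x, 30 mm above the deck, 38 mm before the deck's front edge when relaxed. Plate 62 mm wide, 50 tall, 8 thick. Along each side edge a cheek 6 mm thick stands out 22 mm towards -x; 50 mm between cheeks, open above and below: closed fingertips pointing down fit in to press the face and push a cheek sideways.
- hook (a point): Where a caught post's axis lies in the hook's mouth; axes as the shaker's. Level red hook of 6 mm bar. Centrelines: shank along x, 13 mm to the -y side of this point; end bar 8 mm to +x; turned-back lip 13 mm to +y, tip 1 mm to -x. Mouth 20 mm wide, open to -x. To pass the lip behind the post this point must be over 6 mm beyond (+x) the post's axis. Relaxed it is at shaker x = -65 mm.
- post (a point): On the axis of the upright brass post of the tray, at the height of the hook (30 mm above the deck). The post is 10 mm thick, and stands from the tray to 51 mm above the deck with a 16 mm head (from 47 mm).
- rack: Loose tube tray, 0.3 to 0.6 kg: white plate 190 (x) x 130 x 6 mm, white wire rack with red- and blue-capped tubes (up to 126 mm high) on its rear part, brass post 16 mm behind its front edge. Origin under its centre, x to its rear. Against the lip its origin is at shaker x = +20 mm; it starts 5 to 12 mm further back, y within 6 mm of the middle, a little askew. The spring draws it home.
- reagent: Bystander, to be left alone: amber reagent bottle, 70 mm across, 160 mm tall. Origin under its centre.
- beaker: Bystander, to be left alone: glass beaker, 70 mm across, 90 mm tall. Origin under its centre.
- tipbox: Bystander, to be left alone: blue box with clear lid, 85 x 120 x 62 mm. Origin under its centre.
- dishes: Bystander, to be left alone: stack of three dishes, 90 mm across, 39 mm tall. Origin under its centre.
- stoptimer: Bystander, to be left alone: yellow bench timer, 70 x 50 x 33 mm. Origin under its centre.
- wash: Bystander, to be left alone: white wash bottle with red cap, 60 mm across, 150 mm tall. Origin under its centre.

How it is judged:
On the way:
1. the plunger is pushed in, running the hook out (value of joint plunger above 0.012 m), for 0.1 s.
At the end, for the whole second after the job is handed in: Post in the hook's mouth (within 10 mm sideways, 6 mm lengthwise of the caught point), the hook pulling on it with over 2 N (plunger held 3 to 10 mm in), tray still, level and square within 0.05 rad, within 3 mm of the front lip and 13 mm of the middle (contact force between carriage and rack above 2 N and value of joint plunger between 0.003 and 0.01 m and y of post in the frame of hook between -0.01 and 0.01 m and x of post in the frame of hook between -0.006 and 0.006 m and y of rack in the frame of shaker between -0.013 and 0.013 m and x of rack in the frame of shaker below 0.023 m and angle between the x axis of rack and the x axis of shaker, either way round below 0.05 rad and angle between rack's own z axis and vertical below 0.05 rad and linear speed of rack below 0.01 m/s); the robot touches nothing.
It fails at once if the latch is rammed: the fingers push on it with more than 30 N (contact force between the fingers and carriage above 30 N).
It fails at once if the tray is tipped (more than 0.2 rad) (angle between rack's own z axis and vertical above 0.2 rad).
It fails at once if a bystander is moved more than 30 mm (distance of any of reagent, beaker, tipbox, dishes, stoptimer, wash from where it was at the start of the episode above 0.03 m).
It also fails if it takes over 43 s, if anything falls off the work surface, if the arm or the gripper's body presses on something with over 40 N, if the wrist force passes 120 N, or if a joint passes its speed limit or range.

## Working session

There is one attempt and no reset: what is moved stays moved. The work goes in short steps, Python scripts to look and compute and a tool call to move; the robot and the scene stay as the last step left them, time stands still between calls to the robot, and variables do not carry over. Pictures are saved under pics/ and viewed, about 8 in all and at most 12, crops included, and the job is handed in when it is done.

Besides the shell and the picture viewer there is one more tool, called as name(argument=value, ...), one argument or row to a line, values as JSON. jog_arm: Moves the arm, as the interface text tells. Its arguments: {"type":"object","properties":{"moves":{"type":"string"},"force":{"type":"number"}},"required":["moves"]}

```bash
mkdir -p pics; cat > h.py <<'E'
import numpy as np, cv2
from bench import telemetry, optics, sign_off, nets
from scipy.spatial.transform import Rotation as R
def cam(n):
    p=optics.camera_params(n); return [np.array(p[k],float) for k in("K","distortion","rvec","tvec")]
def ray(n,rc):
    K,d,r,t=cam(n); u=cv2.undistortPoints(np.array([[[rc[1],rc[0]]]],float),K,d)[0,0]
    M=cv2.Rodrigues(r)[0]; return -M.T@t.ravel(), M.T@np.array([u[0],u[1],1])
def atz(n,rc,z):
    c,v=ray(n,rc); return c+v*(z-c[2])/v[2]
def proj(n,P):
    K,d,r,t=cam(n); return cv2.projectPoints(np.array(P,float).reshape(-1,1,3),r,t,K,d)[0][:,0]
E
python3 - <<'E'
from h import *
for n in("side","top"):
    im=optics.snapshot(n); cv2.imwrite(f"pics/{n}0.png",cv2.resize(im,None,fx=1.5,fy=1.5,interpolation=cv2.INTER_CUBIC)); cv2.imwrite(f"{n}0raw.png",im)
    c,_=ray(n,(192,256)); print(n,c)
    for o in("shaker","carriage","thumb","hook","post","rack"):
        r=nets.recognise(o,n); print(o,[(np.round(x["location"],1),round(x["conf"],2)) for x in r[:2]])
s=telemetry.sense(); print(s["clock"],s["eef_pos"],s["eef_rot"],s["wrist_force"],s["finger_gap"])
E
```

```text
side [0.27110958 1.00085876 1.0653529 ]
shaker [(array([199.3, 249.7]), 0.84)]
carriage [(array([186.8, 291.6]), 0.91)]
thumb [(array([190.8, 292. ]), 0.74), (array([173.9, 234.9]), 0.39)]
hook [(array([188.9, 298.1]), 0.77)]
post [(array([174.9, 234.5]), 0.71), (array([149.6, 288.5]), 0.65)]
rack [(array([171.9, 233.2]), 0.6), (array([311.1, 221.8]), 0.39)]
top [0.36355358 0.0265953  1.46383041]
shaker [(array([189.6, 272.3]), 0.74), (array([230.1, 280.2]), 0.27)]
carriage [(array([217.6, 283.6]), 0.92)]
thumb [(array([229.9, 279.8]), 0.67)]
hook [(array([224. , 281.2]), 0.67)]
post [(array([156.2, 288.5]), 0.67)]
rack [(array([155.5, 286.7]), 0.73), (array([223.4, 283.2]), 0.59)]
0.7 [ 0.27788981 -0.55984974  0.40472061] [9.73588421e-01 2.28310284e-01 4.33195662e-06 2.79097903e-05] [ 0.20969109  0.35132979 -0.31394718] 0.08512119232370408
```

View pics/side0.png

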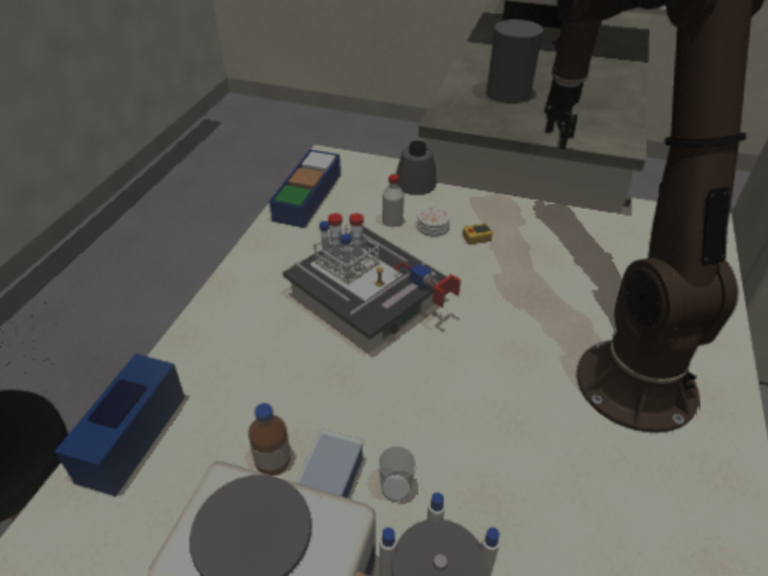

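View pics/top0.png

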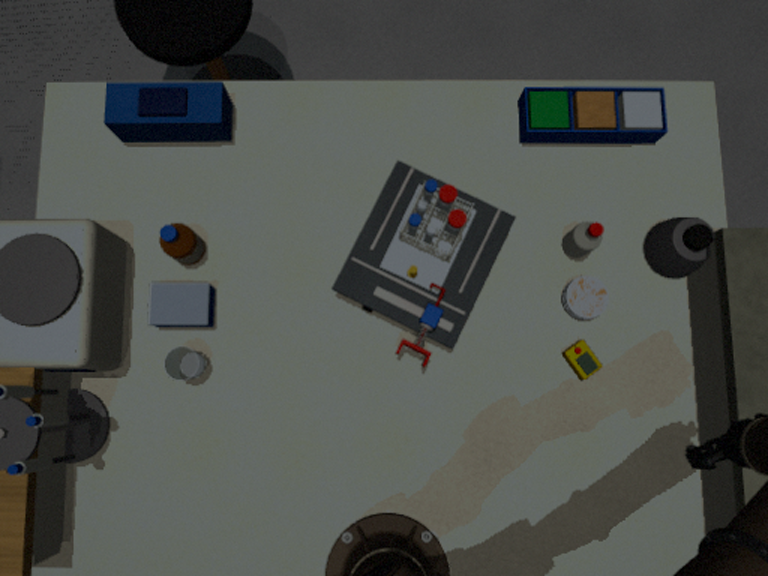

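The side view shows the shaker at about (365,285), with the thumb plate at (447,290). The top view has the deck corners at about (399,161), (516,216), (452,348) and (333,290), with the post at (412,271) and the plate at (414,352). I'll fit the shaker pose next.

```bash
cat >> h.py <<'E'
def deckfit(im):
    # dark deck outline in the top picture -> pose x,y,yaw at z=.075
    g=cv2.cvtColor(im,cv2.COLOR_BGR2GRAY)[95:245,210:355]
    m=(g<95).astype(np.uint8)
    m=cv2.morphologyEx(m,cv2.MORPH_CLOSE,np.ones((9,9)))
    m=cv2.morphologyEx(m,cv2.MORPH_OPEN,np.ones((9,9)))
    c=max(cv2.findContours(m,0,2)[0],key=cv2.contourArea)
    return cv2.boxPoints(cv2.minAreaRect(c))+[210,95]
E
python3 - <<'E'
from h import *
im=cv2.imread("top0raw.png")
b=deckfit(im); print(b)
P=np.array([atz("top",(q[1],q[0]),.075) for q in b]); print(P.round(4)); print(np.linalg.norm(P-np.roll(P,1,0),axis=1),P.mean(0))
c=cv2.resize(im[95:255,215:350],None,fx=4.4,fy=3.7*4.4/3.7*.85,interpolation=cv2.INTER_CUBIC)
c=cv2.resize(im[95:245,215:350],None,fx=4,fy=4,interpolation=cv2.INTER_CUBIC)
c=cv2.convertScaleAbs(c,alpha=1.5)
cv2.imwrite("pics/c1.png",c)
E
```

```text
[[210.60000992 210.79998779]
 [264.00000381 104.00000572]
 [346.         145.        ]
 [292.6000061  251.79998779]]
[[ 0.513   0.1368  0.075 ]
 [ 0.8445 -0.0258  0.075 ]
 [ 0.7131 -0.276   0.075 ]
 [ 0.3902 -0.1053  0.075 ]]
[0.27156921 0.36921254 0.2825758  0.36523154] [ 0.61520936 -0.0675626   0.075     ]
```

View pics/c1.png

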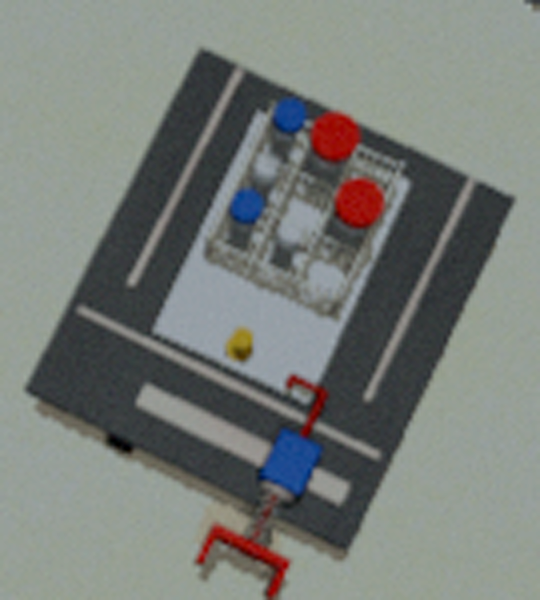

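The crop shows the deck corners at (203,49), (515,199), (345,553) and (27,392). The post head is at (241,342), the carriage top centre near (292,462), the plate top edge from (213,533) to (290,562), and the hook lip at (291,383).

```bash
python3 - <<'E'
from h import *
from scipy.optimize import least_squares
f=lambda p:((np.array(p,float)+.5)/4-.5)+[215,95]
L=np.array([[.15,.135],[.15,-.135],[-.15,-.135],[-.15,.135]])
px=f([[203,49],[515,199],[345,553],[27,392]])
def W(s,P):
    P=np.asarray(P,float); c,n=np.cos(s[2]),np.sin(s[2])
    return np.c_[s[0]+c*P[:,0]-n*P[:,1],s[1]+n*P[:,0]+c*P[:,1],P[:,2]]
r=least_squares(lambda s:(proj("top",W(s,np.c_[L,[.075]*4]))-px).ravel(),[.6,-.07,-.45])
s=r.x; print(s,np.degrees(s[2]),r.fun.round(2))
def loc(q,z):
    p=f(q); w=atz("top",(p[1],p[0]),z); d=w[:2]-s[:2]; c,n=np.cos(s[2]),np.sin(s[2])
    return np.round([*(w*1e3),1e3*(c*d[0]+n*d[1]),1e3*(-n*d[0]+c*d[1])],1)
for k,q,z in [("post",(241,341),.126),("carr",(292,462),.121),("plateL",(213,533),.13),("plateR",(290,562),.13),("cheekL end",(203,560),.13),("cheekR end",(275,593),.13),("liptip",(291,383),.108),("hookcorner",(324,391),.108),("trayFL",(153,333),.081),("trayFR",(318,400),.081),("lipL",(78,310),.085),("lipR",(380,455),.085)]: print(k,loc(q,z))
np.save("s.npy",s)
E
```

```text
[ 0.64088856 -0.0809596  -0.47024402] -26.942997710134403 [-0.44 -0.18  0.45  0.53  0.77 -0.12 -0.79 -0.25]
post [596.7 -53.  126.  -52.    4.9]
carr [ 508.7  -88.9  121.  -114.2  -67. ]
plateL [ 457.3  -30.9  130.  -186.4  -38.5]
plateR [ 436.3  -85.4  130.  -180.3  -96.7]
cheekL end [ 438.2  -23.5  130.  -206.7  -40.7]
cheekR end [ 414.5  -74.4  130.  -204.8  -96.7]
liptip [568.4 -90.4 108.  -60.4 -41.3]
hookcorner [ 562.3 -114.5  108.   -54.8  -65.5]
trayFL [611.   10.3  81.  -68.   67.8]
trayFR [ 559.5 -112.7   81.   -58.2  -65.2]
lipL [628.   66.5  85.  -78.3 125.6]
lipR [ 517.4 -157.6   85.   -75.3 -124.2]
```

jog_arm(
  moves="0 0 7 20 -25 0 0; 0 0 14 55 -70 0 0; 0 0 21 92 -117 0 0; 0 0 28 130 -164 0 0; 0 0 35 168 -211 0 0; 0 0 42 206 -258 0 0; 0 0 48 243 -305 0 0; 0 0 53.4 270 -340 0 0",
  force=40,
)

```text
clock: 1.7
eef_pos: [0.3687, -0.1328, 0.4051]
eef_rot: [0.972, -0.234, 0.001, -0.0]
wrist_force: [0.6, 0.7, 0.3]
finger_gap: -0.0003
```

```bash
cat >> h.py <<'E'
def plan(sx,sy,z,s=None):
    """remaining jog (tool axes, mm/deg) to put the TCP at shaker (sx,sy) mm, height z mm, tool x along shaker x"""
    if s is None: s=np.load("s.npy")
    st=telemetry.sense(); p=np.array(st["eef_pos"]); A=R.from_quat(st["eef_rot"])
    c,n=np.cos(s[2]),np.sin(s[2]); Rs=np.array([[c,n],[-n,c]])
    tgt=np.r_[s[:2]+Rs.T@[sx/1e3,sy/1e3],z/1e3]
    B=R.from_matrix(np.c_[[c,n,0],[n,-c,0],[0,0,-1]])
    print("t",round(st["clock"],2),"TCP in shaker mm",(Rs@(p[:2]-s[:2])*1e3).round(1),"z",(p[2]*1e3).round(1),"gap",round(st["finger_gap"],3))
    print("force shaker x,y,z",(Rs@np.array(st["wrist_force"])[:2]).round(1),round(st["wrist_force"][2],1))
    print("turn",np.degrees((A.inv()*B).as_rotvec()).round(2),"shift",(A.inv().apply(tgt-p)*1e3).round(1))
E
python3 -c "
from h import *
plan(-245,-67,405)"
```

```text
t 1.7 TCP in shaker mm [-219.2 -169.5] z 405.1 gap -0.0
force shaker x,y,z [0.3 0.9] 0.3
turn [-0.02 -0.06 -0.14] shift [-2.610e+01 -1.024e+02  1.000e-01]
```

jog_arm(
  moves="0 0 0 -13 -50 0 0; 0 0 0 -26 -102 0 0; 0 0 0 -26 -102 30 0; 0 0 0 -26 -102 60 0; 0 0 0 -26 -102 90 0; 0 0 0 -26 -102 120 0; 0 0 0 -26 -102 138 0; 0 0 0 -26 -102 138 0",
)

```text
clock: 2.7
eef_pos: [0.3914, -0.0325, 0.266]
eef_rot: [0.972, -0.233, -0.001, 0.0]
wrist_force: [-0.8, -0.6, -0.3]
finger_gap: -0.0004
```

```bash
python3 - <<'E'
from h import *
plan(-205,-67,265)
im=optics.snapshot("top"); im2=optics.snapshot("side")
a=cv2.resize(im[180:260,230:350],None,fx=5,fy=5,interpolation=cv2.INTER_CUBIC)
b=cv2.resize(im2[150:230,230:350],None,fx=5,fy=5,interpolation=cv2.INTER_CUBIC)[:200+200]
cv2.imwrite("pics/c2.png",cv2.convertScaleAbs(cv2.resize(np.vstack([a,b]),(450,600)),alpha=1.5))
E
```

```text
t 2.7 TCP in shaker mm [-244.4  -69.9] z 266.0 gap -0.0
force shaker x,y,z [-0.4 -0.9] -0.3
turn [ 0.06  0.12 -0.05] shift [39.4 -2.9  0.9]
```

View pics/c2.png

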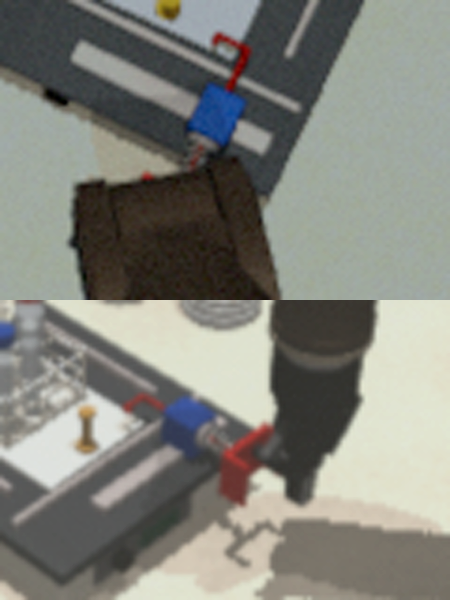

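The top view shows the gripper squarely in front of the plate. In the side view the fingertips stand before the plate, at its height, between the cheeks. I'll advance slowly until they make contact.

jog_arm(
  moves="0 0 0 10 -2 0 0; 0 0 0 20 -3 0 0; 0 0 0 28 -3 0 0; 0 0 0 34 -3 0 0; 0 0 0 38 -3 0 0; 0 0 0 40 -3 0 0; 0 0 0 42 -3 0 0; 0 0 0 42 -3 0 0",
)

```text
clock: 3.8
eef_pos: [0.4305, -0.0489, 0.2667]
eef_rot: [0.972, -0.233, 0.0, 0.0]
wrist_force: [0.6, -0.0, -0.5]
finger_gap: -0.0001
```

```bash
python3 -c "
from h import *
plan(-199,-67,265)"
```

```text
t 3.8 TCP in shaker mm [-202.1  -66.8] z 266.7 gap -0.0
force shaker x,y,z [0.6 0.2] -0.5
turn [ 0.   -0.   -0.06] shift [3.1 0.2 1.7]
```

jog_arm(
  moves="0 0 0 1 0 1 0; 0 0 0 2 0 1 0; 0 0 0 3 0 1 0; 0 0 0 4 0 1 0; 0 0 0 5 0 1 0; 0 0 0 6 0 1 0; 0 0 0 7 0 1 0; 0 0 0 8 0 1 0",
)

```text
clock: 4.8
eef_pos: [0.4368, -0.0521, 0.2655]
eef_rot: [0.972, -0.233, -0.001, 0.0]
wrist_force: [-5.6, 3.5, 4.4]
finger_gap: 0.0001
```

```bash
python3 -c "
from h import *
plan(-199,-67,265)"
```

```text
t 4.8 TCP in shaker mm [-195.   -66.8] z 265.5 gap 0.0
force shaker x,y,z [-6.6  0.6] 4.4
turn [ 0.04  0.13 -0.03] shift [-4.   0.3  0.5]
```

jog_arm(
  moves="0 0 0 1.5 0 0 0; 0 0 0 3 0 0 0; 0 0 0 4.5 0 0 0; 0 0 0 6 0 0 0; 0 0 0 7.5 0 0 0; 0 0 0 9 0 0 0; 0 0 0 10.5 0 0 0; 0 0 0 12 0 0 0",
)

```text
clock: 5.8
eef_pos: [0.4469, -0.0572, 0.2655]
eef_rot: [0.972, -0.233, -0.002, 0.0]
wrist_force: [-7.5, 5.8, 8.5]
finger_gap: -0.0003
```

```bash
python3 -c "
from h import *
plan(-172,-67,265)"
```

```text
t 5.8 TCP in shaker mm [-183.7  -66.7] z 265.5 gap -0.0
force shaker x,y,z [-9.3  1.8] 8.5
turn [ 0.06  0.21 -0.  ] shift [11.7  0.3  0.4]
```

jog_arm(
  moves="0 0 0 1.5 0 -0.5 0; 0 0 0 3 0 -1 0; 0 0 0 4.5 0 -1.5 0; 0 0 0 6 0 -2 0; 0 0 0 7.5 0 -2 0; 0 0 0 9 0 -2 0; 0 0 0 10.5 0 -2 0; 0 0 0 12 0 -2 0",
)

```text
clock: 6.8
eef_pos: [0.4559, -0.0623, 0.266]
eef_rot: [0.973, -0.233, -0.005, 0.0]
wrist_force: [-10.5, 6.9, -2.1]
finger_gap: -0.0003
```

```bash
python3 -c "
from h import *
plan(-172,-8,265)"
```

```text
t 6.8 TCP in shaker mm [-173.4  -67.2] z 266.0 gap -0.0
force shaker x,y,z [-12.5   1.4] -2.1
turn [0.16 0.5  0.02] shift [  1.4 -59.2   0.8]
```

jog_arm(
  moves="0 0 0 0.5 -4 0 0; 0 0 0 1 -8 0 0; 0 0 0 1.5 -12 0 0; 0 0 0 1.5 -16 0 0; 0 0 0 1.5 -20 0 0; 0 0 0 1.5 -24 0 0; 0 0 0 1.5 -28 0 0; 0 0 0 1.5 -30 0 0",
)

```text
clock: 7.8
eef_pos: [0.4706, -0.0366, 0.266]
eef_rot: [0.972, -0.233, -0.005, 0.001]
wrist_force: [-10.9, 4.7, -1.4]
finger_gap: 0.0001
```

```bash
python3 - <<'E'
from h import *
plan(-172,-8,265)
im=optics.snapshot("top"); im2=optics.snapshot("side")
a=cv2.resize(im[160:240,240:320],(600,600),interpolation=cv2.INTER_CUBIC)
cv2.imwrite("pics/c3.png",cv2.convertScaleAbs(a,alpha=1.5))
cv2.imwrite("pics/s3.png",im2)
E
```

```text
t 7.8 TCP in shaker mm [-171.9  -37.6] z 266.0 gap 0.0
force shaker x,y,z [-11.8  -0.7] -1.4
turn [0.23 0.5  0.  ] shift [ -0.1 -29.6   0.8]
```

View pics/c3.png

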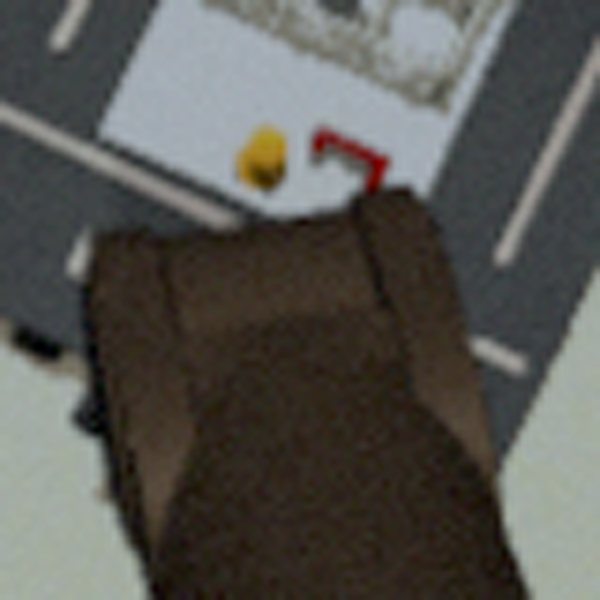

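The hook lip shows at (320,143) in the crop, the hook's corner at (383,160) and the post head at (265,155), so the post is still clear to the left.

```bash
python3 - <<'E'
from h import *
s=np.load("s.npy"); c,n=np.cos(s[2]),np.sin(s[2])
for k,q,z in [("lip tip",(319,150),.108),("outer corner lip",(320,130),.108),("corner",(383,160),.108),("head",(265,152),.126)]:
    w=atz("top",(160+(q[1]+.5)/7.5-.5,240+(q[0]+.5)/7.5-.5),z); d=w[:2]-s[:2]; print(k,(1e3*np.array([c*d[0]+n*d[1],-n*d[0]+c*d[1]])).round(1))
E
```

```text
lip tip [-38.4 -13.3]
outer corner lip [-31.  -10.1]
corner [-30.6 -37.5]
head [-51.9   4.9]
```

jog_arm(
  moves="0 0 0 0 -4 0 0; 0 0 0 0 -8 0 0; 0 0 0 0 -12 0 0; 0 0 0 0 -16 0 0; 0 0 0 0 -20 0 0; 0 0 0 0 -24 0 0; 0 0 0 0 -28 0 0; 0 0 0 0 -29 0 0",
)

```text
clock: 8.9
eef_pos: [0.4839, -0.0107, 0.266]
eef_rot: [0.973, -0.233, -0.005, 0.001]
wrist_force: [-12.3, 4.5, -0.7]
finger_gap: 0.0001
```

```bash
python3 - <<'E'
from h import *
plan(-172,-8,265)
im=optics.snapshot("top")
a=cv2.resize(im[150:230,240:320],(600,600),interpolation=cv2.INTER_CUBIC)
cv2.imwrite("pics/c4.png",cv2.convertScaleAbs(a,alpha=1.5))
E
```

```text
t 8.9 TCP in shaker mm [-171.8   -8.5] z 266.0 gap 0.0
force shaker x,y,z [-13.   -1.6] -0.7
turn [0.23 0.49 0.02] shift [-0.2 -0.5  1. ]
```

View pics/c4.png

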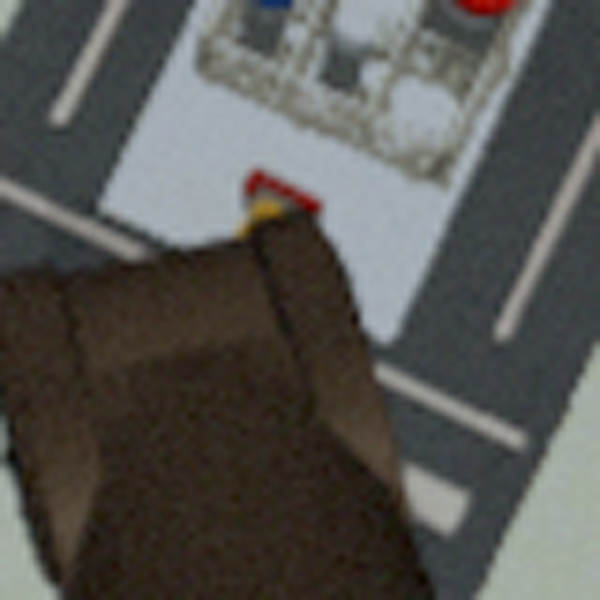

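The post is between the shank and the lip, roughly mid-mouth, with the end bar from (252,180) to (318,205) and the head near (265,225). I'll ease the plate back.

jog_arm(
  moves="0 0 0 -2 0 0 0; 0 0 0 -4 0 0 0; 0 0 0 -6 0 0 0; 0 0 0 -8 0 0 0; 0 0 0 -10 0 0 0; 0 0 0 -12 0 0 0; 0 0 0 -14 0 0 0; 0 0 0 -16 0 0 0",
)

```text
clock: 9.95
eef_pos: [0.4712, -0.0042, 0.2666]
eef_rot: [0.972, -0.233, -0.002, 0.001]
wrist_force: [-3.9, 0.8, -3.8]
finger_gap: 0.0005
```

jog_arm(
  moves="0 0 0 -2 0 0 0; 0 0 0 -4 0 0 0; 0 0 0 -6 0 0 0; 0 0 0 -9 0 0 0; 0 0 0 -12 0 0 0; 0 0 0 -20 0 0 0; 0 0 0 -40 0 0 0; 0 0 0 -60 0 0 0",
)

```text
clock: 10.95
eef_pos: [0.419, 0.0233, 0.2679]
eef_rot: [0.972, -0.234, 0.0, -0.0]
wrist_force: [0.2, -0.5, -0.2]
finger_gap: 0.0
```

jog_arm(
  moves="0 0 0 -20 0 0 0; 0 0 0 -30 0 -20 0; 0 0 0 -30 0 -60 0; 0 0 0 -30 0 -100 0; 0 0 0 -30 40 -120 0; 0 0 0 -30 90 -120 0; 0 0 0 -30 140 -120 0; 0 0 0 -30 150 -120 0",
)

```text
clock: 11.95
eef_pos: [0.3228, -0.0989, 0.3878]
eef_rot: [0.972, -0.235, 0.0, 0.0]
wrist_force: [0.4, 0.2, 0.5]
finger_gap: 0.0001
```

```bash
python3 - <<'E'
from h import *
plan(-172,-8,265)
im=optics.snapshot("top"); im2=optics.snapshot("side")
a=cv2.resize(im[100:240,215:345],(557,600),interpolation=cv2.INTER_CUBIC)
cv2.imwrite("pics/c5.png",cv2.convertScaleAbs(a,alpha=1.5))
b=cv2.resize(im2[130:230,185:325],(798,570),interpolation=cv2.INTER_CUBIC)
cv2.imwrite("pics/s5.png",cv2.convertScaleAbs(b,alpha=1.3))
E
```

```text
t 11.95 TCP in shaker mm [-275.5 -160.1] z 387.8 gap 0.0
force shaker x,y,z [0.3 0.4] 0.5
turn [ 0.02 -0.03 -0.3 ] shift [ 102.6 -152.7  122.7]
```

View pics/c5.png

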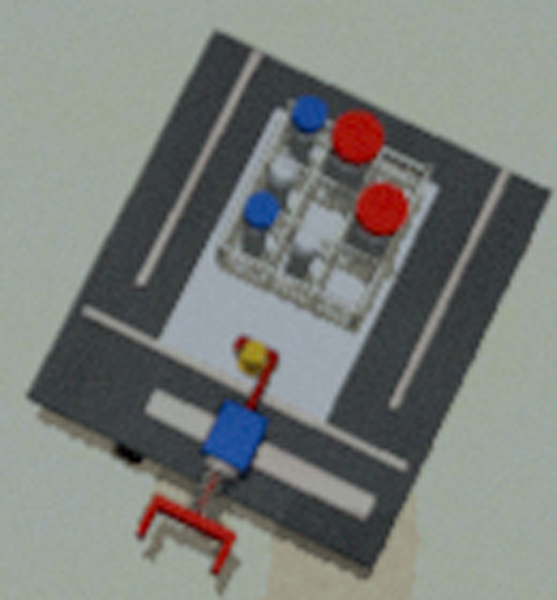

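View pics/s5.png

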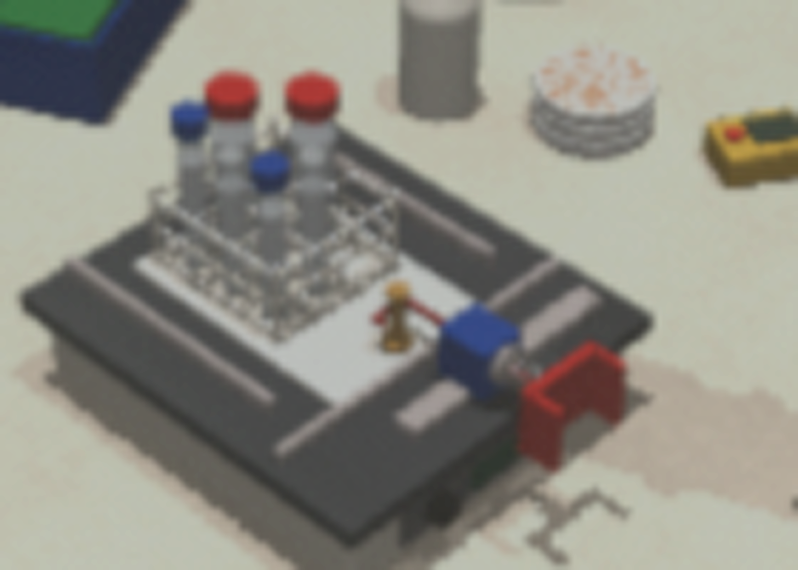

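The hook is round the post at (254,355) in the top view, and the tray's front edge from (160,337) to (328,418) lies along the lip. The side view agrees, with the post in the hook at (397,315). I'll check the numbers.

```bash
python3 - <<'E'
from h import *
s=np.load("s.npy"); c,n=np.cos(s[2]),np.sin(s[2])
def L(q,z):
    w=atz("top",(100+(q[1]+.5)/4.286-.5,215+(q[0]+.5)/4.286-.5),z); d=w[:2]-s[:2]; return 1e3*np.array([c*d[0]+n*d[1],-n*d[0]+c*d[1]])
for k,q,z in [("head",(254,355),.126),("carriage top",(235,437),.121),("plate L",(158,502),.13),("plate R",(234,538),.13),("corner",(274,357),.108)]: print(k,L(q,z).round(1))
T=[L(q,.081) for q in((160,337),(328,418),(440,187),(277,108))]; print(np.round(T,1),"centre",np.mean(T,0).round(1))
for a,b in((0,3),(1,2)): d=T[b]-T[a]; print("side angle rad",np.arctan2(d[1],d[0]).round(3))
E
```

```text
head [-60.1   4.1]
carriage top [-115.4   -9. ]
plate L [-178.8   17.5]
plate R [-177.7  -38.5]
corner [-52.   -8.3]
[[-70.3  69.8]
 [-69.  -60.5]
 [116.1 -59.7]
 [116.   69.5]] centre [23.2  4.8]
side angle rad -0.002
side angle rad 0.004
```

```bash
python3 -c "
from h import *
print(telemetry.sense()['clock'],sign_off())"
```

```text
the job is handed in; nothing more can be done
12.05 None
```

The tray is latched on the shaker and the job was handed in at 12.05 s. No verdict is reported, so this rests on my own checks.

I pressed the thumb plate in by about 25 mm, reading at most about 13 N at the wrist between steps. I slid the latch 59 mm across so the post came into the hook's mouth, then eased the plate back and drew the arm clear.

Last checks, from the top and side pictures:
- **Hook and post:** the post is at shaker x = -60, y = +4 mm. The hook's caught point is at about x = -60, y = +4 mm, so the post sits mid-mouth.
- **Plunger:** the plate stands about 5 mm in, inside the 3 to 10 mm band.
- **Tray:** it is square within 0.004 rad, about 5 mm off the middle, and looks level.
- **Arm:** the wrist force is back to noise, so it touches nothing.
- **Bystanders:** I did not measure them. The arm passed near none of them.

**One disagreement:** the tray's corner pixels put its centre at x = 23.2 mm, just over the 23 mm limit. The post position puts it at about 19 mm, which is flush against the lip. I trusted the post, because the lip partly hides the tray's front edge from the top camera.

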